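Honey from the back of the condiment caddy

ROBOT

A 6-joint arm with a two-finger parallel gripper is mounted at the origin on a cart in front of the work surface, level with it; the furniture and walls round the work are solid. World frame = base frame: x ahead of the robot, y to its left, z up, the work surface at z = 0. Lengths are in m, angles in rad, forces in N, time in s.
With the tool pointing down it reaches from about 0.425 to 0.95 m from the base axis. Payload 3.5 kg.
Tool frame: the origin (TCP) lies at the very end of the fingers, on their centre line; the grasp point (between the pads) lies 19 mm behind it; z points along the fingers, y is the line along which they close (so a half turn about z gives the same grasp; the last joint's range is limited). The gripper opens to 85 mm and grips with 20 to 120 N. Pads are 22 mm wide; open, the fingers measure 114 mm over their backs; the gripper's body (76 mm by 85 mm) begins 54 mm behind the grasp point. The pads swing forward as they close: fully open they stand 13 mm farther back than shut.
Start: joints at [-0.15, 0.286, 1.577, -0, 1.279, -0.15], TCP at [0.675, 0, 0.231] pointing down, gripper open.
Joint ranges: [-2.77, 2.77], [-0.9, 2.22], [0.21, 2.48], [-1.53, 4.67], [0.24, 2.81], [-2.84, 2.84]. Speed limits (rad/s): [2.79, 2.79, 3.14, 3.14, 3.14, 3.14].

INTERFACE

Orientations are given as a unit quaternion [x, y, z, w].
In Python, from plant import get_state, read_camera, sign_off, recognise gives the robot as it stands.
- The arm moves only by the tool arm_command, never from a script. Its argument "steps" is a list of rows, each an object with "translation": the shift along the tool's x, y, z scaled (see below), a list of three; "twist": the turn, a rotation vector about the tool's x, y, z scaled (see below), a list of three; "fingers": the opening, from -1 (shut) to 1 (fully open). In form: [{"translation": [x, y, z], "twist": [rx, ry, rz], "fingers": fingers}, ...]. A call has 1 to 5 rows; each row is the pose to reach, as a shift and turn from the pose commanded when the call began, along the tool's axes at that moment; what a row does not reach only later rows make up. The controller multiplies each number of a shift by 75 cm and each number of a turn by 60 degrees. A row lasts 1/8 s, in which the tool goes at most 62.5 mm and 10.7 degrees, less where a joint would pass 70% of its speed; a pose out of reach is approached as far as the arm can. A call with a number of a shift or a turn outside -1 to 1 is refused whole. A call with a gripper value outside its range is refused whole. The fingers move at their own pace and stop on an object; "grip_force" is the grip in N (left out, the last holds). Time passes only in rows, so rows that repeat a pose let the fingers close. It gives the time, the measured TCP pose, the force, the opening and the grip force at its end, in the units of the state.
- get_state(): the state, without advancing time (a new reading comes with each control period).
- read_camera(name): name is "scene" or "side" or "wrist"; returns a dict with "pixels" (420x560x3 uint8, red, green, blue), "K" (3x3 intrinsics, pixels), "R" (3x3) and "t" (3): a world point X has camera coordinates R X + t; the wrist camera has in their place "T_tool_cam" (4x4, takes a point from camera to tool coordinates, whose origin is the TCP and whose axes are the flange's). Camera axes: x right, y down, z forward; pixel columns grow to the right and rows downward; lengths in m; the calibration is good to about 2 mm. The wrist camera is an equidistant fisheye: a pixel r from the principal point sees the ray r / f radians off the axis. A picture is of the moment at which its call begins: read the wrist's pose just before it. There is no depth.
- sign_off(): hands the job in; it is judged then, once.
Trained networks look in a picture, given as the dict that the camera call returned (one of the last four; its "shot" number tells which), for a name from the list of things; names that differ only in an ending like _2 or _b are one class to them, and where a whole thing is asked for, a point or a joint stands for the part that bears it (a point fixed in the world has none). Each returns a list of dicts, best first, with "conf" (0 to 1); they miss things now and then, are a little off and sometimes report something else, mostly with a low value. They report only what shows in the picture. A call takes as long as a camera call.
- recognise(picture, query): "point" ([row, column] in pixels, amid what is visible of it).
The state is a dict: "time": time; "qpos": joint angles; "dq": joint speeds; "joint_efforts": joint torques, N m; "eef_pos": TCP position; "tcp_rot": TCP orientation; "contact_force": force on the tool from outside, world axes, zero at the start; "wrist_torque": the same for the moment, N m; "opening": opening from 0.0 (shut) to 1.0 (fully open); "finger_force": force on a finger pad.
Only numpy, scipy, OpenCV 4.12 (cv2) and the standard library are available. Lean on these libraries where they do the work, as an engineer would, in place of code of your own. Each camera call takes 0.05 s, during which the arm holds its last target. There are 200 camera calls.

TASK

Get the honey for the tea: take the ketchup, the hot sauce and the red-capped spice jar that crowd round it out of the wooden caddy and stand them on the dark chopping board, then take the honey jar out and set it in the steel ring on the blue tray. When it is there, put the other three back upright in the caddy, each on the place where it stood at the start, and leave the mug on the tray and the dark-capped jar beside the caddy alone.

Things in the scene. Friction and masses are not known exactly. Their poses are not given: they have to be found in the camera images.
- caddy: Half-round caddy of pale wood, fixed. Origin: worktop height, middle of the front foot of its back panel (14 thick, 220 wide, top z 112 mm); -x points to the round front, y along the panel. Floor at z 12 mm, 145 mm deep, steel rail round it to z 33. Cork pads: honey at x -38, y 0 mm; ketchup -100, 0; hot sauce and jar, either way round, -56, +61 and -56, -61.
- ketchup: Ketchup bottle with a green cap, 161 mm tall, standing upright. Body oval, 45 mm along its x and 58 mm along its y axis; the cap is a cylinder 48 mm across from 132 to 161 mm above the foot. Origin at the centre of its underside, z up. About 0.2 kg. At the start its x axis is within 0.15 rad of the caddy's x axis.
- hot_sauce: Slim hot sauce bottle with a small yellow cap, 184 mm tall, upright. Body round, 47 mm across up to 90 mm above the foot, then tapering; at the neck and cap (145 to 182 mm) it is 25 to 32 mm across, the place to take it from above. Origin at the centre of its underside, z up. About 0.2 kg. Any yaw.
- cinnamon_jar: Round spice jar with a red cap and brown label, 45 mm across, 106 mm tall, upright; the cap takes the top 21 mm. Origin at the centre of its underside, z up. About 0.11 kg. Any yaw.
- honey: Round glass honey jar with a white lid, 64 mm across, 97 mm tall, upright, at the back of the caddy. Origin at the centre of its underside, z up. About 0.36 kg. Any yaw.
- board: Dark wooden chopping board lying on the worktop, fixed, 96 mm along its x and 280 mm along its y axis, 14 mm thick: the side area. Origin at the centre of its underside, so things on it stand at z = 14 mm. Three things 85 mm apart along y fit on it.
- tray: Small blue serving tray, fixed, 100 mm along its x, 270 mm along its y axis, floor 8 mm thick, rim 16 mm high. Origin at the centre of its underside. At x 0, y +70 mm stands a steel ring with a cork floor, inner diameter 82, outer 88, top at z 22 mm: the honey's place, where the jar stands at z 8 mm.
- mug: White mug with a green band, standing loose on the other half of the tray. Origin at the centre of the underside of its bounding box (82 mm along x, 112 along y, 94 mm tall); the handle points to its -y. To be left alone.
- sugar_jar: Round spice jar with a dark cap (green and gold disc on top), 44 mm across, 105 mm tall, loose, to the right of the caddy: not part of the job, to be left alone. Origin at the centre of its underside.

How it is judged:
On the way, in this order (a step that is already met when the one before it is completed fails the run):
1. ketchup, hot sauce and red-capped jar all stand upright and released on the chopping board, the honey still in the caddy (x of ketchup in the frame of board between -0.045 and 0.045 m and y of ketchup in the frame of board between -0.135 and 0.135 m and z of ketchup in the frame of board between 0.009 and 0.019 m and angle between each of ketchup, hot_sauce, cinnamon_jar's own z axis and vertical below 0.1 rad and linear speed of each of ketchup, hot_sauce, cinnamon_jar below 0.02 m/s and contact force between the fingers and ketchup below 0.1 N and x of hot_sauce in the frame of board between -0.045 and 0.045 m and y of hot_sauce in the frame of board between -0.135 and 0.135 m and z of hot_sauce in the frame of board between 0.009 and 0.019 m and contact force between the fingers and hot_sauce below 0.1 N and x of cinnamon_jar in the frame of board between -0.045 and 0.045 m and y of cinnamon_jar in the frame of board between -0.135 and 0.135 m and z of cinnamon_jar in the frame of board between 0.009 and 0.019 m and contact force between the fingers and cinnamon_jar below 0.1 N and distance of honey from where it was at the start of the episode below 0.03 m), for 0.2 s.
2. the honey stands upright and released in the ring on the tray, while the three others are still on the board (x of honey in the frame of tray between -0.012 and 0.012 m and y of honey in the frame of tray between 0.058 and 0.082 m and z of honey in the frame of tray between 0.004 and 0.012 m and angle between honey's own z axis and vertical below 0.1 rad and linear speed of honey below 0.02 m/s and contact force between the fingers and honey below 0.1 N and x of ketchup in the frame of board between -0.045 and 0.045 m and y of ketchup in the frame of board between -0.135 and 0.135 m and z of ketchup in the frame of board between 0.009 and 0.019 m and x of hot_sauce in the frame of board between -0.045 and 0.045 m and y of hot_sauce in the frame of board between -0.135 and 0.135 m and z of hot_sauce in the frame of board between 0.009 and 0.019 m and x of cinnamon_jar in the frame of board between -0.045 and 0.045 m and y of cinnamon_jar in the frame of board between -0.135 and 0.135 m and z of cinnamon_jar in the frame of board between 0.009 and 0.019 m), for 0.2 s.
At the end, for the whole second after the job is handed in: Honey upright, released, at rest in the tray's ring (within 12 mm of its centre, on the tray floor); ketchup, hot sauce, red-capped jar upright, released, at rest in the caddy, each within 15 mm of where it started; mug and dark-capped jar within 20 mm of where they were (x of honey in the frame of tray between -0.012 and 0.012 m and y of honey in the frame of tray between 0.058 and 0.082 m and z of honey in the frame of tray between 0.004 and 0.012 m and angle between each of honey, ketchup, hot_sauce, cinnamon_jar's own z axis and vertical below 0.1 rad and linear speed of each of honey, ketchup, hot_sauce, cinnamon_jar below 0.02 m/s and contact force between the fingers and honey below 0.1 N and distance of each of ketchup, hot_sauce, cinnamon_jar from where it was at the start of the episode below 0.015 m and contact force between the fingers and ketchup below 0.1 N and contact force between the fingers and hot_sauce below 0.1 N and contact force between the fingers and cinnamon_jar below 0.1 N and distance of each of mug, sugar_jar from where it was at the start of the episode below 0.02 m); the robot touches nothing.
It fails at once if one of the bottles or jars is tipped over (leans more than 45 degrees) (angle between any of ketchup, hot_sauce, cinnamon_jar, honey's own z axis and vertical above 0.8 rad).
It fails at once if the mug on the tray or the dark-capped jar is pushed more than 30 mm or tipped (distance of any of mug, sugar_jar from where it was at the start of the episode above 0.03 m or angle between any of mug, sugar_jar's own z axis and vertical above 0.5 rad).
It also fails if it takes over 147 s, if anything falls off the work surface, if the arm or the gripper's body presses on something with over 40 N, if the wrist force passes 120 N, or if a joint passes its speed limit or range.

## Working session

There is one attempt and no reset: what is moved stays moved. The work goes in short steps, Python scripts to look and compute and a tool call to move; the robot and the scene stay as the last step left them, time stands still between calls to the robot, and variables do not carry over. Pictures are saved under pics/ and viewed, at most 14 in all, crops included, and the job is handed in when it is done.

Besides the shell and the picture viewer there is one more tool, called by a JSON object that holds its "name" and its "arguments", one argument or row to a line. arm_command: Moves the arm, as the interface text tells. Shifts and turns lie within -1 to 1; 1 stands for 75 cm of shift or 60 degrees of turn. Its arguments: {"type":"object","properties":{"steps":{"type":"array"},"grip_force":{"type":"number"}},"required":["steps"]}

```bash
ls; mkdir -p pics; python3 - <<'E'
from plant import get_state, read_camera, recognise
import cv2,numpy as np
s=get_state(); print({k:np.round(v,3).tolist() for k,v in s.items()})
for c in ["scene","side","wrist"]:
    p=read_camera(c)
    cv2.imwrite(f"pics/{c}0.png",p["pixels"][:,:,::-1])
    print(c,{k:np.round(p[k],4).tolist() for k in p if k not in("pixels",)})
    for n in ["caddy","ketchup","hot_sauce","cinnamon_jar","honey","board","tray","mug","sugar_jar"]:
        print(n,[(np.round(d["point"]).tolist(),round(d["conf"],2)) for d in recognise(p,n)[:3]])
E
```

```text
pics
{'time': 0.0, 'qpos': [-0.15, 0.287, 1.578, -0.0, 1.279, -0.15], 'dq': [-0.0, 0.0, -0.001, 0.0, -0.001, -0.0], 'joint_efforts': [-0.0, -40.598, -29.263, -0.0, 0.006, 0.0], 'eef_pos': [0.674, 0.0, 0.23], 'tcp_rot': [0.707, 0.707, -0.001, -0.001], 'contact_force': [-0.279, -0.47, 0.554], 'wrist_torque': [0.016, -0.019, -0.011], 'finger_force': 0.0, 'opening': 0.996}
scene {'K': [[425.8492, 0.0, 277.6637], [0.0, 425.8492, 205.8984], [0.0, 0.0, 1.0]], 'R': [[0.4337, -0.9011, -0.0052], [-0.5991, -0.284, -0.7486], [0.6731, 0.3277, -0.663]], 't': [-0.3401, 0.3261, 0.6801], 'shot': 1}
caddy [([213.0, 339.0], 0.59)]
ketchup [([191.0, 316.0], 0.55), ([212.0, 338.0], 0.52)]
hot_sauce [([181.0, 297.0], 0.81), ([251.0, 426.0], 0.41)]
cinnamon_jar [([200.0, 348.0], 0.85)]
honey [([186.0, 336.0], 0.87), ([179.0, 296.0], 0.42)]
board [([261.0, 294.0], 0.81)]
tray [([204.0, 114.0], 0.61), ([190.0, 142.0], 0.2)]
mug [([190.0, 143.0], 0.8)]
sugar_jar [([249.0, 428.0], 0.68)]
side {'K': [[403.3333, 0.0, 280.9316], [0.0, 403.3333, 208.8311], [0.0, 0.0, 1.0]], 'R': [[0.9727, -0.2322, -0.0053], [-0.15
[... 217 characters left out ...]
amon_jar [([231.0, 308.0], 0.65), ([289.0, 302.0], 0.56)]
honey []
board [([230.0, 312.0], 0.75), ([241.0, 244.0], 0.63)]
tray [([177.0, 225.0], 0.56)]
mug [([159.0, 227.0], 0.58)]
sugar_jar [([286.0, 299.0], 0.73)]
wrist {'K': [[325.1923, 0.0, 276.9779], [0.0, 325.1923, 216.0478], [0.0, 0.0, 1.0]], 'T_tool_cam': [[0.0002, -0.9648, -0.2629, 0.0682], [1.0, 0.0002, 0.0002, -0.0002], [-0.0001, -0.2629, 0.9648, -0.1416], [0.0, 0.0, 0.0, 1.0]], 'shot': 3}
caddy [([296.0, 251.0], 0.73)]
ketchup [([333.0, 185.0], 0.56)]
hot_sauce [([324.0, 217.0], 0.57)]
cinnamon_jar []
honey [([342.0, 251.0], 0.58)]
board [([272.0, 102.0], 0.59)]
tray [([76.0, 101.0], 0.63)]
mug [([38.0, 64.0], 0.57)]
sugar_jar []
```

View pics/scene0.png

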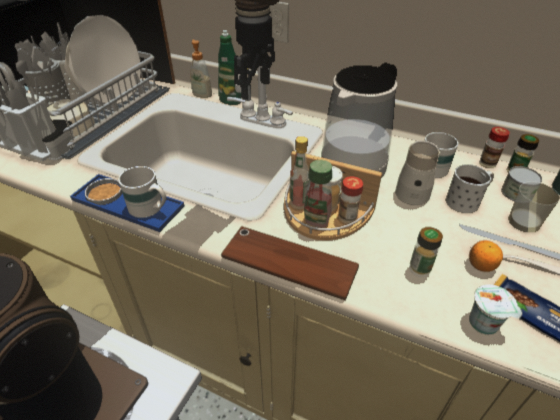

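View pics/side0.png

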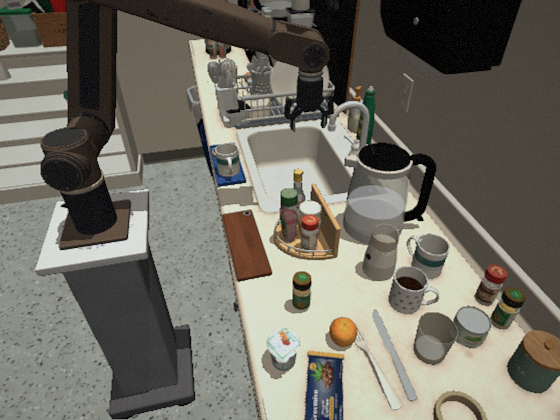

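View pics/wrist0.png

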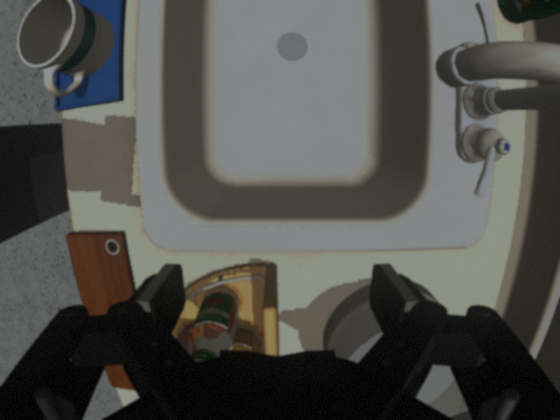

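The scene view shows the caddy around (330,200): hot sauce at (300,180) on the left, ketchup at (318,190) in front, red-capped jar at (350,198) on the right, and the honey lid at (332,178). The board is at (290,260) and the ring at (103,190). Next I'll enlarge both views to find exact pixels.

```bash
python3 - <<'E'
import cv2,numpy as np
a=cv2.imread("pics/scene0.png")[125:305,215:395]; b=cv2.imread("pics/side0.png")[160:340,215:355]
cv2.imwrite("pics/z1.png",cv2.resize(a,None,fx=3.3,fy=3.3,interpolation=cv2.INTER_CUBIC))
cv2.imwrite("pics/z2.png",cv2.resize(b,None,fx=3.3,fy=3.3,interpolation=cv2.INTER_CUBIC))
E
cat > h.py <<'E'
import numpy as np, cv2
from scipy.spatial.transform import Rotation as Rot
from plant import get_state, read_camera, recognise
CAM={'scene':(np.array([[425.8492,0,277.6637],[0,425.8492,205.8984],[0,0,1]]),np.array([[0.4337,-0.9011,-0.0052],[-0.5991,-0.284,-0.7486],[0.6731,0.3277,-0.663]]),np.array([-0.3401,0.3261,0.6801])),
'side':(np.array([[403.3333,0,280.9316],[0,403.3333,208.8311],[0,0,1]]),np.array([[0.9727,-0.2322,-0.0053],[-0.15,-0.6107,-0.7775],[0.1773,0.757,-0.6289]]),np.array([-0.5732,0.0484,1.2605]))}
def plane(cam,u,v,z):
    K,R,t=CAM[cam]; d=R.T@np.linalg.solve(K,[u,v,1.]); c=-R.T@t
    return (c+d*(z-c[2])/d[2]).round(4)
def proj(cam,X):
    K,R,t=CAM[cam]; p=K@(R@np.asarray(X,float)+t); return (p[:2]/p[2]).round(1)
def tri(obs):
    A=[];b=[]
    for cam,u,v in obs:
        K,R,t=CAM[cam]; d=R.T@np.linalg.solve(K,[u,v,1.]); d/=np.linalg.norm(d); P=np.eye(3)-np.outer(d,d); A.append(P); b.append(P@(-R.T@t))
    return np.linalg.lstsq(np.vstack(A),np.hstack(b),rcond=None)[0].round(4)
T=np.array([[0.0002,-0.9648,-0.2629,0.0682],[1,0.0002,0.0002,-0.0002],[-0.0001,-0.2629,0.9648,-0.1416],[0,0,0,1]])
Kw=np.array([[325.1923,0,276.9779],[0,325.1923,216.0478],[0,0,1]])
def wplane(s,u,v,z):
    x,y=(u-Kw[0,2])/Kw[0,0],(v-Kw[1,2])/Kw[0,0]; r=np.hypot(x,y)+1e-9
    d=np.array([np.sin(r)*x/r,np.sin(r)*y/r,np.cos(r)]); Rt=Rot.from_quat(s['tcp_rot']).as_matrix()
    d=Rt@T[:3,:3]@d; c=Rt@T[:3,3]+s['eef_pos']
    return (c+d*(z-c[2])/d[2]).round(4)
def wproj(s,X):
    Rt=Rot.from_quat(s['tcp_rot']).as_matrix(); p=T[:3,:3].T@(Rt.T@(np.asarray(X)-s['eef_pos'])-T[:3,3])
    th=np.arctan2(np.hypot(p[0],p[1]),p[2]); q=p[:2]/np.hypot(p[0],p[1])
    return (Kw[:2,2]+Kw[0,0]*th*q).round(1)
E
```

```text
(no output)
```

View pics/z1.png

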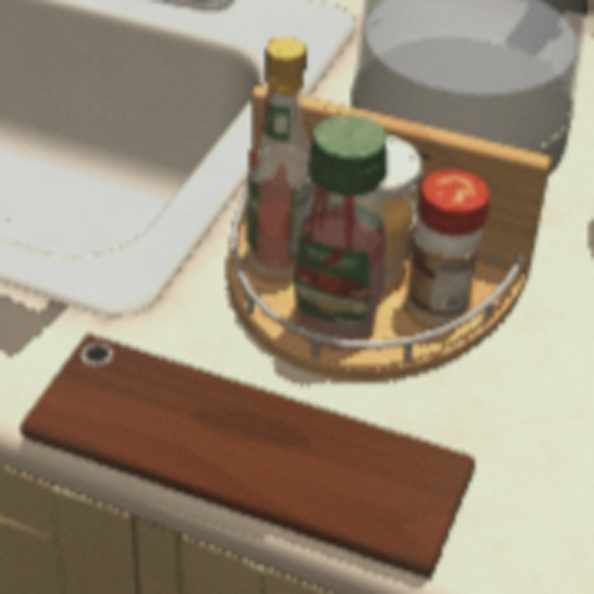

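View pics/z2.png

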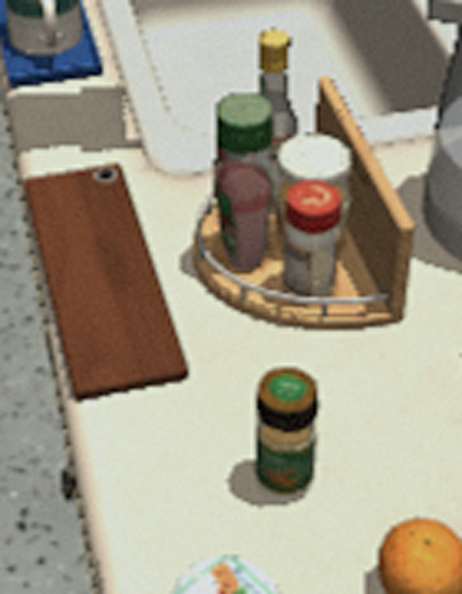

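```bash
python3 - <<'E'
from h import *
f=3.3
def S(u,v): return (215+u/f,125+v/f)
def D(u,v): return (215+u/f,160+v/f)
for n,a,b,z in [("hot",S(286,47),D(275,37),.196),("ket",S(350,134),D(244,108),.173),("jar",S(455,187),D(313,196),.118),("honey",S(388,158),D(315,155),.109),("panL",S(255,90),D(322,78),.112),("panR",S(549,158),D(410,225),.112),("b1",S(88,336),D(120,165),.014),("b2",S(473,461),D(187,375),.014),("b3",S(434,570),D(80,393),.014),("b4",S(22,428),D(27,180),.014)]:
    print(n,plane('scene',*a,z)[:2],plane('side',*b,z)[:2],tri([('scene',*a),('side',*b)]))
print("sugar",plane('side',302,276.7,.105),plane('scene',430,233,.105))
for p in [(103,178),(157,188),(183,204),(165,226),(73,199),(103,188)]: print(p,plane('scene',*p,.012))
E
```

```text
hot [ 0.6056 -0.1441] [ 0.6059 -0.1459] [ 0.6066 -0.1438  0.195 ]
ket [ 0.5645 -0.2061] [ 0.563  -0.2078] [ 0.5635 -0.2067  0.173 ]
jar [ 0.6108 -0.2657] [ 0.6068 -0.2668] [ 0.607  -0.2671  0.1196]
honey [ 0.6332 -0.2114] [ 0.6274 -0.205 ] [ 0.6243 -0.214   0.1163]
panL [ 0.6651 -0.097 ] [ 0.6652 -0.1008] [ 0.6669 -0.0964  0.1097]
panR [ 0.6763 -0.3118] [ 0.6746 -0.3133] [ 0.6752 -0.3123  0.112 ]
b1 [ 0.4747 -0.058 ] [ 0.4774 -0.062 ] [ 0.4784 -0.0556  0.0092]
b2 [ 0.4804 -0.3325] [ 0.4825 -0.341 ] [ 0.485  -0.3325  0.0065]
b3 [ 0.3905 -0.3373] [ 0.3952 -0.3394] [ 0.395  -0.336   0.0092]
b4 [ 0.3821 -0.0611] [ 0.387  -0.0632] [ 0.3869 -0.0574  0.0085]
sugar [ 0.5341 -0.4475  0.105 ] [ 0.5374 -0.4472  0.105 ]
(103, 178) [0.4802 0.3604 0.012 ]
(157, 188) [0.5072 0.2066 0.012 ]
(183, 204) [0.4845 0.1108 0.012 ]
(165, 226) [0.4032 0.1035 0.012 ]
(73, 199) [0.3835 0.3675 0.012 ]
(103, 188) [0.4484 0.3309 0.012 ]
```

The crops show the cap tops clearly: hot sauce (302,139), ketchup (321,166) and jar (353,182). The panel runs along world y at x≈0.665, and the board centre is near (0.433,-0.198). The two cameras agree to a few mm, so I'll check with the wrist camera over the caddy.

{"name": "arm_command", "arguments": {
  "steps": [
    {"translation": [-0.373, -0.125, -0.04], "twist": [0, 0, 0], "fingers": 1},
    {"translation": [-0.373, -0.125, -0.04], "twist": [0, 0, 0], "fingers": 1},
    {"translation": [-0.373, -0.125, -0.04], "twist": [0, 0, 0], "fingers": 1},
    {"translation": [-0.373, -0.125, -0.04], "twist": [0, 0, 0], "fingers": 1},
    {"translation": [-0.373, -0.125, -0.04], "twist": [0, 0, 0], "fingers": 1}
  ]
}}

```text
time: 2.12
eef_pos: [0.5802, -0.2822, 0.2619]
tcp_rot: [0.708, 0.707, -0.0, 0.0]
contact_force: [0.3, -0.0, 0.3]
opening: 1.001
finger_force: 0.0
```

{"name": "arm_command", "arguments": {
  "steps": [
    {"translation": [0, 0, 0], "twist": [0, 0, 0], "fingers": 1},
    {"translation": [0, 0, 0], "twist": [0, 0, 0], "fingers": 1}
  ]
}}

```text
time: 2.38
eef_pos: [0.5812, -0.2793, 0.2611]
tcp_rot: [0.707, 0.707, 0.0, -0.0]
contact_force: [0.8, 0.2, -0.2]
opening: 1.001
finger_force: 0.0
```

```bash
python3 - <<'E'
from h import *
s=get_state(); print(s['time'],np.round(s['eef_pos'],4),np.round(s['tcp_rot'],4))
p=read_camera("wrist"); im=p["pixels"][:,:,::-1].copy(); cv2.imwrite("pics/w1raw.png",im)
cv2.imwrite("pics/w1.png",cv2.resize(im,(800,600),interpolation=cv2.INTER_CUBIC))
for n,X in dict(hot=(.606,-.1445,.196),ket=(.5635,-.207,.173),jar=(.608,-.2665,.118),honey=(.626,-.206,.109),panL=(.665,-.098,.112),panR=(.675,-.312,.112)).items(): print(n,wproj(s,X),(wproj(s,X)/.7).round())
for n in ["ketchup","hot_sauce","cinnamon_jar","honey"]:
    print(n,[(np.round(d["point"]).tolist(),round(d["conf"],2)) for d in recognise(p,n)[:2]])
E
```

```text
2.375 [ 0.5812 -0.2793  0.2611] [ 7.072e-01  7.070e-01  2.000e-04 -3.000e-04]
hot [316.3  29.1] [452.  42.]
ket [251.8 123.9] [360. 177.]
jar [307.1 192.2] [439. 275.]
honey [327.  124.7] [467. 178.]
panL [368.4  14. ] [526.  20.]
panR [373.4 237.6] [533. 339.]
ketchup [([116.0, 252.0], 0.74)]
hot_sauce [([52.0, 306.0], 0.62)]
cinnamon_jar [([184.0, 301.0], 0.97)]
honey [([121.0, 324.0], 0.79)]
```

View pics/w1.png

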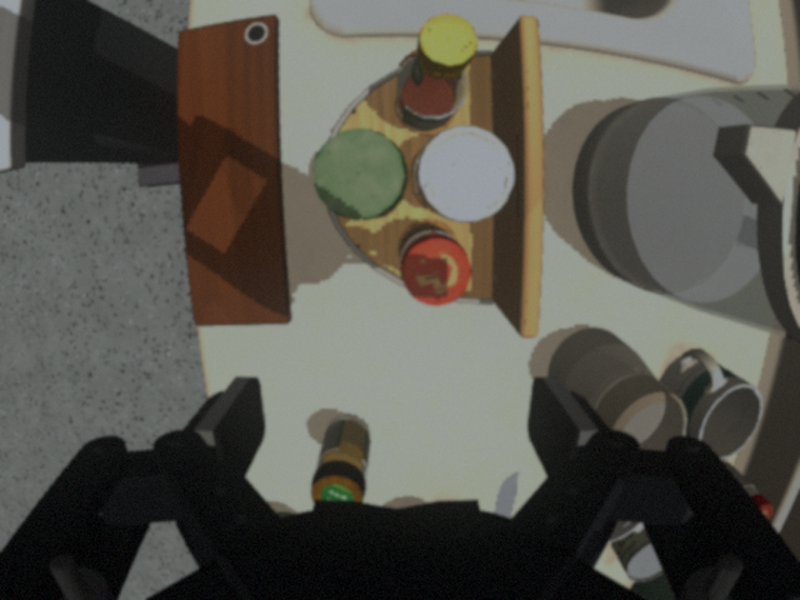

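The wrist view shows the four cap tops at 800×600 pixels: hot sauce (448,39), ketchup (360,173), jar (437,270) and honey (465,174). All are 3–5 px from my prediction, so the fits agree to about 2 mm.

```bash
python3 - <<'E'
from h import *
s=dict(eef_pos=np.array([.5812,-.2793,.2611]),tcp_rot=[.7072,.7070,.0002,-.0003])
for n,u,v,z in [("hot",448,39,.196),("ket",360,173,.173),("jar",437,270,.118),("honey",465,174,.109),("b1",276,17,.014),("b2",290,321,.014),("b3",196,324,.014),("b4",179,30,.014),("sug",338,493,.105),("pT",541,30,.112),("pB",538,335,.112)]:
    print(n,wplane(s,u*.7,v*.7,z)[:2])
E
```

```text
hot [ 0.6043 -0.1433]
ket [ 0.5636 -0.2049]
jar [ 0.6068 -0.2636]
honey [ 0.6246 -0.2034]
b1 [ 0.4785 -0.0579]
b2 [ 0.4871 -0.3282]
b3 [ 0.3945 -0.3317]
b4 [ 0.3859 -0.0567]
sug [ 0.5351 -0.4443]
pT [ 0.6748 -0.104 ]
pB [ 0.678  -0.3088]
```

{"name": "arm_command", "arguments": {
  "steps": [
    {"translation": [0.098, -0.023, 0], "twist": [0, 0, 0], "fingers": 1},
    {"translation": [0.098, -0.023, 0], "twist": [0, 0, 0], "fingers": 1},
    {"translation": [0.098, -0.023, 0.08], "twist": [0, 0, 0], "fingers": 1},
    {"translation": [0.098, -0.023, 0.165], "twist": [0, 0, 0], "fingers": 1},
    {"translation": [0.098, -0.023, 0.165], "twist": [0, 0, 0], "fingers": 1}
  ]
}}

```text
time: 3.25
eef_pos: [0.5605, -0.2039, 0.1317]
tcp_rot: [0.707, 0.707, -0.002, -0.006]
contact_force: [-0.7, 0.5, -0.5]
opening: 1.0
finger_force: 0.0
```

{"name": "arm_command", "arguments": {
  "steps": [
    {"translation": [0, 0, 0], "twist": [0, 0, 0], "fingers": 1},
    {"translation": [0, 0, 0], "twist": [0, 0, 0], "fingers": -1},
    {"translation": [0, 0, 0], "twist": [0, 0, 0], "fingers": -1},
    {"translation": [0, 0, 0], "twist": [0, 0, 0], "fingers": -1},
    {"translation": [0, 0, 0], "twist": [0, 0, 0], "fingers": -1}
  ],
  "grip_force": 45
}}

```text
time: 3.88
eef_pos: [0.565, -0.207, 0.1405]
tcp_rot: [0.707, 0.707, 0.0, 0.002]
contact_force: [-1.5, 0.2, 6.2]
opening: 0.557
finger_force: 45.9
```

{"name": "arm_command", "arguments": {
  "steps": [
    {"translation": [0, 0, 0], "twist": [0, 0, 0], "fingers": -1},
    {"translation": [0, 0, 0], "twist": [0, 0, 0], "fingers": -1}
  ]
}}

```text
time: 4.12
eef_pos: [0.565, -0.2071, 0.1405]
tcp_rot: [0.707, 0.707, 0.0, 0.002]
contact_force: [-2.0, 1.0, 6.2]
opening: 0.557
finger_force: 45.9
```

{"name": "arm_command", "arguments": {
  "steps": [
    {"translation": [0, 0, -0.05], "twist": [0, 0, 0], "fingers": -1},
    {"translation": [0, 0, -0.1], "twist": [0, 0, 0], "fingers": -1},
    {"translation": [0.006, -0.08, -0.1], "twist": [0, 0, 0], "fingers": -1},
    {"translation": [0.012, -0.158, -0.1], "twist": [0, 0, 0], "fingers": -1},
    {"translation": [0.012, -0.158, -0.1], "twist": [0, 0, 0], "fingers": -1}
  ]
}}

```text
time: 4.75
eef_pos: [0.4414, -0.1955, 0.2106]
tcp_rot: [0.708, 0.707, -0.0, -0.002]
contact_force: [0.1, -0.2, -1.6]
opening: 0.558
finger_force: 47.7
```

{"name": "arm_command", "arguments": {
  "steps": [
    {"translation": [0, 0, 0], "twist": [0, 0, 0], "fingers": -1},
    {"translation": [0, 0, 0], "twist": [0, 0, 0], "fingers": -1}
  ]
}}

```text
time: 5.0
eef_pos: [0.4467, -0.1978, 0.2134]
tcp_rot: [0.707, 0.707, 0.0, 0.001]
contact_force: [1.1, 0.1, -0.8]
opening: 0.551
finger_force: 47.8
```

```bash
python3 - <<'E'
from h import *
s=get_state(); print(np.round(s['eef_pos'],4),s['contact_force'],s['opening'])
a=read_camera("scene")["pixels"][:,:,::-1][110:310,90:400]; b=read_camera("side")["pixels"][:,:,::-1][140:340,200:360]
cv2.imwrite("pics/z3.png",cv2.resize(np.hstack([a,b]),None,fx=1.7,fy=1.7,interpolation=cv2.INTER_CUBIC))
E
```

```text
[ 0.4467 -0.1978  0.2134] [ 1.14516014  0.0851992  -0.7982176 ] 0.5513574085744413
```

View pics/z3.png

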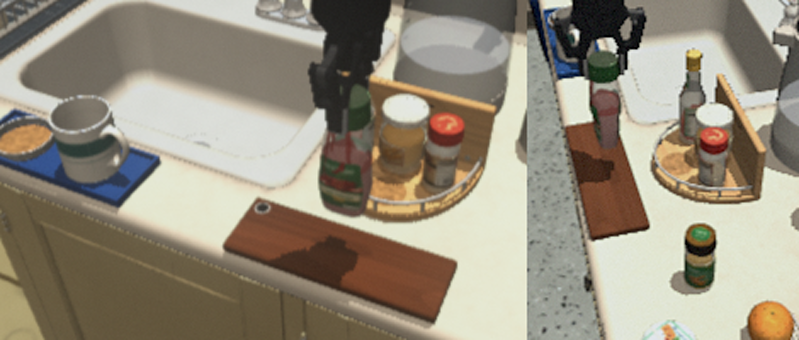

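The ketchup hangs upright in the gripper above the board at about (345,170), with the other things undisturbed. Lowering it now.

{"name": "arm_command", "arguments": {
  "steps": [
    {"translation": [0, 0, 0.05], "twist": [0, 0, 0], "fingers": -1},
    {"translation": [0, 0, 0.08], "twist": [0, 0, 0], "fingers": -1},
    {"translation": [0, 0, 0.093], "twist": [0, 0, 0], "fingers": -1},
    {"translation": [0, 0, 0.093], "twist": [0, 0, 0], "fingers": -1},
    {"translation": [0, 0, 0.093], "twist": [0, 0, 0], "fingers": -1}
  ]
}}

```text
time: 5.72
eef_pos: [0.4462, -0.1975, 0.1434]
tcp_rot: [0.707, 0.707, 0.0, 0.001]
contact_force: [-0.3, 0.9, -0.9]
opening: 0.553
finger_force: 47.8
```

{"name": "arm_command", "arguments": {
  "steps": [
    {"translation": [0, 0, 0], "twist": [0, 0, 0], "fingers": -1}
  ]
}}

```text
time: 5.85
eef_pos: [0.4458, -0.1974, 0.1432]
tcp_rot: [0.707, 0.707, 0.0, 0.0]
contact_force: [-0.1, 0.7, -1.1]
opening: 0.562
finger_force: 47.8
```

{"name": "arm_command", "arguments": {
  "steps": [
    {"translation": [0, 0, 0.002], "twist": [0, 0, 0], "fingers": -1},
    {"translation": [0, 0, 0.003], "twist": [0, 0, 0], "fingers": -1},
    {"translation": [0, 0, 0.003], "twist": [0, 0, 0], "fingers": -1},
    {"translation": [0, 0, 0.003], "twist": [0, 0, 0], "fingers": -1}
  ]
}}

```text
time: 6.35
eef_pos: [0.4459, -0.1977, 0.1425]
tcp_rot: [0.707, 0.707, -0.0, 0.001]
contact_force: [-2.2, 0.9, 6.0]
opening: 0.549
finger_force: 48.6
```

{"name": "arm_command", "arguments": {
  "steps": [
    {"translation": [0, 0, 0], "twist": [0, 0, 0], "fingers": 1},
    {"translation": [0, 0, 0], "twist": [0, 0, 0], "fingers": 1},
    {"translation": [0, 0, 0], "twist": [0, 0, 0], "fingers": 1},
    {"translation": [0, 0, -0.04], "twist": [0, 0, 0], "fingers": 1},
    {"translation": [0, 0, -0.113], "twist": [0, 0, 0], "fingers": 1}
  ]
}}

```text
time: 6.98
eef_pos: [0.444, -0.1962, 0.2233]
tcp_rot: [0.707, 0.707, -0.001, -0.003]
contact_force: [-0.1, -1.0, -0.5]
opening: 1.001
finger_force: 0.0
```

{"name": "arm_command", "arguments": {
  "steps": [
    {"translation": [0, 0, 0], "twist": [0, 0, 0], "fingers": 1},
    {"translation": [0.071, 0.213, 0], "twist": [0, 0, 0], "fingers": 1},
    {"translation": [0.071, 0.213, 0], "twist": [0, 0, 0], "fingers": 1},
    {"translation": [0.071, 0.213, 0], "twist": [0, 0, 0], "fingers": 1},
    {"translation": [0.071, 0.213, 0], "twist": [0, 0, 0], "fingers": 1}
  ]
}}

```text
time: 7.6
eef_pos: [0.6066, -0.1426, 0.223]
tcp_rot: [0.706, 0.708, -0.0, -0.001]
contact_force: [-0.9, -0.8, -0.9]
opening: 1.0
finger_force: 0.0
```

```bash
python3 - <<'E'
from h import *
s=get_state(); print(s['time'],np.round(s['eef_pos'],4),np.round(s['qpos'],2))
a=read_camera("scene")["pixels"][:,:,::-1]
b=read_camera("side")["pixels"][:,:,::-1][140:340,200:360]; w=read_camera("wrist")["pixels"][:,:,::-1]
a=a[110:310,210:400]
cv2.imwrite("pics/z4.png",np.hstack([cv2.resize(a,None,fx=2,fy=2),cv2.resize(w[:400,:],None,fx=.75,fy=1)])[:400,:800])
E
```

```text
7.6 [ 0.6066 -0.1426  0.223 ] [-0.39  0.18  1.72  0.    1.25 -0.4 ]
```

View pics/z4.png

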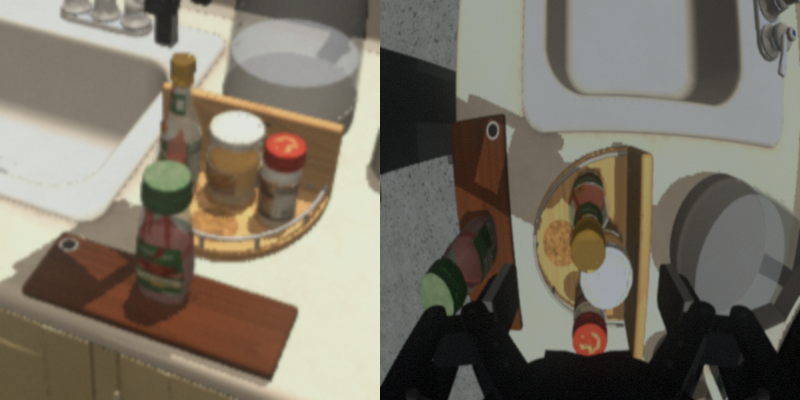

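The ketchup stands upright on the board near the middle and the gripper is over the hot sauce. Descending and grasping its neck.

{"name": "arm_command", "arguments": {
  "steps": [
    {"translation": [0, 0, 0.045], "twist": [0, 0, 0], "fingers": 1},
    {"translation": [0, 0, 0.09], "twist": [0, 0, 0], "fingers": 1},
    {"translation": [0, 0, 0.09], "twist": [0, 0, 0], "fingers": 1},
    {"translation": [0, 0, 0.09], "twist": [0, 0, 0], "fingers": -1},
    {"translation": [0, 0, 0.09], "twist": [0, 0, 0], "fingers": -1}
  ],
  "grip_force": 45
}}

```text
time: 8.38
eef_pos: [0.6062, -0.1447, 0.1603]
tcp_rot: [0.707, 0.707, 0.001, 0.002]
contact_force: [0.2, 0.1, 0.4]
opening: 0.608
finger_force: 0.0
```

{"name": "arm_command", "arguments": {
  "steps": [
    {"translation": [0, 0, 0], "twist": [0, 0, 0], "fingers": -1},
    {"translation": [0, 0, 0], "twist": [0, 0, 0], "fingers": -1},
    {"translation": [0, 0, 0], "twist": [0, 0, 0], "fingers": -1},
    {"translation": [0, 0, 0], "twist": [0, 0, 0], "fingers": -1},
    {"translation": [0, 0, 0], "twist": [0, 0, 0], "fingers": -1}
  ]
}}

```text
time: 9.0
eef_pos: [0.6061, -0.1444, 0.1598]
tcp_rot: [0.707, 0.707, 0.0, 0.001]
contact_force: [-1.4, 0.5, 4.7]
opening: 0.324
finger_force: 44.1
```

{"name": "arm_command", "arguments": {
  "steps": [
    {"translation": [0, 0, -0.045], "twist": [0, 0, 0], "fingers": -1},
    {"translation": [0, 0, -0.09], "twist": [0, 0, 0], "fingers": -1},
    {"translation": [0.021, -0.07, -0.09], "twist": [0, 0, 0], "fingers": -1},
    {"translation": [0.042, -0.145, -0.09], "twist": [0, 0, 0], "fingers": -1},
    {"translation": [0.043, -0.213, -0.09], "twist": [0, 0, 0], "fingers": -1}
  ]
}}

```text
time: 9.62
eef_pos: [0.4432, -0.1104, 0.2239]
tcp_rot: [0.707, 0.708, -0.0, -0.001]
contact_force: [-0.3, -0.1, -0.5]
opening: 0.324
finger_force: 44.6
```

{"name": "arm_command", "arguments": {
  "steps": [
    {"translation": [0, 0, 0], "twist": [0, 0, 0], "fingers": -1},
    {"translation": [0, 0, 0], "twist": [0, 0, 0], "fingers": -1},
    {"translation": [0, 0, 0], "twist": [0, 0, 0], "fingers": -1}
  ]
}}

```text
time: 10.0
eef_pos: [0.4465, -0.112, 0.2256]
tcp_rot: [0.707, 0.707, 0.0, 0.0]
contact_force: [-0.2, 0.2, -1.5]
opening: 0.323
finger_force: 44.7
```

{"name": "arm_command", "arguments": {
  "steps": [
    {"translation": [0, 0, 0.045], "twist": [0, 0, 0], "fingers": -1},
    {"translation": [0, 0, 0.075], "twist": [0, 0, 0], "fingers": -1},
    {"translation": [0, 0, 0.086], "twist": [0, 0, 0], "fingers": -1},
    {"translation": [0, 0, 0.086], "twist": [0, 0, 0], "fingers": -1},
    {"translation": [0, 0, 0.086], "twist": [0, 0, 0], "fingers": -1}
  ]
}}

```text
time: 10.62
eef_pos: [0.4466, -0.1122, 0.1618]
tcp_rot: [0.707, 0.707, 0.0, 0.001]
contact_force: [0.4, -0.4, 1.4]
opening: 0.326
finger_force: 45.1
```

{"name": "arm_command", "arguments": {
  "steps": [
    {"translation": [0, 0, 0], "twist": [0, 0, 0], "fingers": -1}
  ]
}}

```text
time: 10.75
eef_pos: [0.4464, -0.1121, 0.1618]
tcp_rot: [0.707, 0.707, 0.0, 0.001]
contact_force: [0.5, -1.0, 1.8]
opening: 0.319
finger_force: 45.2
```

{"name": "arm_command", "arguments": {
  "steps": [
    {"translation": [0, 0, 0], "twist": [0, 0, 0], "fingers": 1},
    {"translation": [0, 0, 0], "twist": [0, 0, 0], "fingers": 1},
    {"translation": [0, 0, 0], "twist": [0, 0, 0], "fingers": 1},
    {"translation": [0, 0, -0.03], "twist": [0, 0, 0], "fingers": 1},
    {"translation": [0, 0, -0.093], "twist": [0, 0, 0], "fingers": 1}
  ]
}}

```text
time: 11.38
eef_pos: [0.4439, -0.1109, 0.2287]
tcp_rot: [0.707, 0.707, -0.001, -0.003]
contact_force: [0.9, -0.8, -0.3]
opening: 1.002
finger_force: 0.0
```

{"name": "arm_command", "arguments": {
  "steps": [
    {"translation": [0, 0, 0], "twist": [0, 0, 0], "fingers": 1},
    {"translation": [-0.204, 0.216, 0], "twist": [0, 0, 0], "fingers": 0.4},
    {"translation": [-0.204, 0.216, 0], "twist": [0, 0, 0], "fingers": 0.4},
    {"translation": [-0.204, 0.216, 0], "twist": [0, 0, 0], "fingers": 0.4},
    {"translation": [-0.204, 0.216, 0], "twist": [0, 0, 0], "fingers": 0.4}
  ]
}}

```text
time: 12.0
eef_pos: [0.6085, -0.2665, 0.2284]
tcp_rot: [0.707, 0.707, -0.0, -0.001]
contact_force: [-0.4, -0.0, -0.0]
opening: 0.701
finger_force: 0.0
```

{"name": "arm_command", "arguments": {
  "steps": [
    {"translation": [0, 0, 0], "twist": [0, 0, 0], "fingers": 0.4},
    {"translation": [0, 0, 0], "twist": [0, 0, 0], "fingers": 0.4}
  ]
}}

```text
time: 12.25
eef_pos: [0.6066, -0.264, 0.2292]
tcp_rot: [0.707, 0.707, -0.0, -0.001]
contact_force: [0.5, 0.1, -0.1]
opening: 0.698
finger_force: 0.0
```

```bash
python3 - <<'E'
from h import *
s=get_state(); print(s['time'],np.round(s['eef_pos'],4),s['opening'])
w=read_camera("wrist"); a=read_camera("scene")
for n in ["ketchup","hot_sauce","cinnamon_jar","honey"]:
    print(n,[(np.round(d["point"]).tolist(),round(d["conf"],2)) for d in recognise(a,n)[:2]])
cv2.imwrite("pics/z5.png",np.hstack([cv2.resize(a["pixels"][:,:,::-1][110:310,210:410],None,fx=2,fy=2),cv2.resize(w["pixels"][:400,:,::-1],(400,400))]))
E
```

```text
12.25 [ 0.6066 -0.264   0.2292] 0.6976641483572191
ketchup [([227.0, 291.0], 0.81)]
hot_sauce [([217.0, 255.0], 0.55)]
cinnamon_jar [([200.0, 347.0], 0.68)]
honey [([191.0, 328.0], 0.82)]
```

View pics/z5.png

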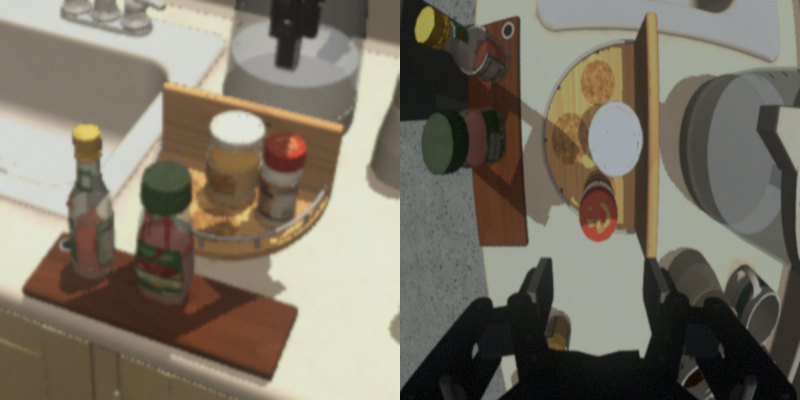

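Both bottles stand on the board, and the jar's cap lies in line with the gripper, at wrist raw pixel (277,218), which is (0.607,-0.265). Descending on it.

{"name": "arm_command", "arguments": {
  "steps": [
    {"translation": [0, 0, 0.07], "twist": [0, 0, 0], "fingers": 0.4},
    {"translation": [0, 0, 0.14], "twist": [0, 0, 0], "fingers": 0.4},
    {"translation": [0, 0, 0.195], "twist": [0, 0, 0], "fingers": 0.4},
    {"translation": [0, 0, 0.195], "twist": [0, 0, 0], "fingers": 0.4},
    {"translation": [0, 0, 0.195], "twist": [0, 0, 0], "fingers": 0.4}
  ]
}}

```text
time: 13.18
eef_pos: [0.6086, -0.2653, 0.0866]
tcp_rot: [0.707, 0.707, 0.0, 0.002]
contact_force: [0.8, 0.0, 0.2]
opening: 0.698
finger_force: 0.0
```

{"name": "arm_command", "arguments": {
  "steps": [
    {"translation": [0, 0, 0], "twist": [0, 0, 0], "fingers": -1},
    {"translation": [0, 0, 0], "twist": [0, 0, 0], "fingers": -1},
    {"translation": [0, 0, 0], "twist": [0, 0, 0], "fingers": -1},
    {"translation": [0, 0, 0], "twist": [0, 0, 0], "fingers": -1}
  ],
  "grip_force": 40
}}

```text
time: 13.68
eef_pos: [0.6092, -0.2659, 0.088]
tcp_rot: [0.707, 0.707, 0.0, 0.003]
contact_force: [-1.1, -0.4, 5.9]
opening: 0.511
finger_force: 40.3
```

{"name": "arm_command", "arguments": {
  "steps": [
    {"translation": [0, 0, -0.04], "twist": [0, 0, 0], "fingers": -1},
    {"translation": [0, 0, -0.08], "twist": [0, 0, 0], "fingers": -1},
    {"translation": [-0.007, -0.07, -0.08], "twist": [0, 0, 0], "fingers": -1},
    {"translation": [-0.015, -0.145, -0.08], "twist": [0, 0, 0], "fingers": -1},
    {"translation": [-0.023, -0.217, -0.08], "twist": [0, 0, 0], "fingers": -1}
  ]
}}

```text
time: 14.3
eef_pos: [0.4433, -0.282, 0.1449]
tcp_rot: [0.707, 0.707, -0.0, 0.001]
contact_force: [0.1, -1.0, -0.8]
opening: 0.508
finger_force: 41.2
```

{"name": "arm_command", "arguments": {
  "steps": [
    {"translation": [0, 0, 0], "twist": [0, 0, 0], "fingers": -1},
    {"translation": [0, 0, 0], "twist": [0, 0, 0], "fingers": -1},
    {"translation": [0, 0, 0.04], "twist": [0, 0, 0], "fingers": -1},
    {"translation": [0, 0, 0.065], "twist": [0, 0, 0], "fingers": -1},
    {"translation": [0, 0, 0.073], "twist": [0, 0, 0], "fingers": -1}
  ]
}}

```text
time: 14.92
eef_pos: [0.4449, -0.282, 0.09]
tcp_rot: [0.707, 0.708, -0.001, -0.001]
contact_force: [-8.3, 2.9, 22.1]
opening: 0.51
finger_force: 43.8
```

{"name": "arm_command", "arguments": {
  "steps": [
    {"translation": [0, 0, 0], "twist": [0, 0, 0], "fingers": -1},
    {"translation": [0, 0, 0], "twist": [0, 0, 0], "fingers": -1}
  ]
}}

```text
time: 15.18
eef_pos: [0.4456, -0.2823, 0.0901]
tcp_rot: [0.707, 0.707, 0.0, 0.001]
contact_force: [0.3, 0.3, 0.7]
opening: 0.508
finger_force: 41.4
```

{"name": "arm_command", "arguments": {
  "steps": [
    {"translation": [0, 0, 0], "twist": [0, 0, 0], "fingers": 1},
    {"translation": [0, 0, 0], "twist": [0, 0, 0], "fingers": 1},
    {"translation": [0, 0, 0], "twist": [0, 0, 0], "fingers": 1},
    {"translation": [0, 0, -0.075], "twist": [0, 0, 0], "fingers": 1},
    {"translation": [0, 0, -0.148], "twist": [0, 0, 0], "fingers": 1}
  ]
}}

```text
time: 15.8
eef_pos: [0.4442, -0.2816, 0.2012]
tcp_rot: [0.707, 0.707, -0.0, -0.001]
contact_force: [0.7, -1.4, -0.0]
opening: 0.999
finger_force: 0.0
```

{"name": "arm_command", "arguments": {
  "steps": [
    {"translation": [0, 0, 0], "twist": [0, 0, 0], "fingers": 1},
    {"translation": [0, 0, 0], "twist": [0, 0, 0], "fingers": 1}
  ]
}}

```text
time: 16.05
eef_pos: [0.4444, -0.2817, 0.2002]
tcp_rot: [0.707, 0.707, -0.0, -0.0]
contact_force: [0.1, 1.1, -1.0]
opening: 0.998
finger_force: 0.0
```

```bash
python3 - <<'E'
from h import *
s=get_state(); print(s['time'],np.round(s['eef_pos'],4),s['opening'])
w=read_camera("wrist"); a=read_camera("scene")
for n in ["ketchup","hot_sauce","cinnamon_jar","honey"]:
    print(n,[(np.round(d["point"]).tolist(),round(d["conf"],2)) for d in recognise(a,n)[:2]])
s5=dict(eef_pos=np.array([.6066,-.264,.2292]),tcp_rot=[.707,.707,0,0])
print(wplane(s5,301,140,.109))
im=a["pixels"][:,:,::-1]; cv2.imwrite("pics/s6.png",im); cv2.imwrite("pics/w6.png",w["pixels"][:,:,::-1])
cv2.imwrite("pics/z6.png",np.hstack([cv2.resize(im[150:240,60:210],None,fx=5,fy=5,interpolation=cv2.INTER_CUBIC)[:,:750]]))
E
```

```text
16.05 [ 0.4444 -0.2817  0.2002] 0.9975199405653695
ketchup [([225.0, 289.0], 0.71)]
hot_sauce [([217.0, 254.0], 0.86)]
cinnamon_jar [([252.0, 327.0], 0.76)]
honey [([194.0, 317.0], 0.6)]
[ 0.6256 -0.2041  0.109 ]
```

View pics/z6.png

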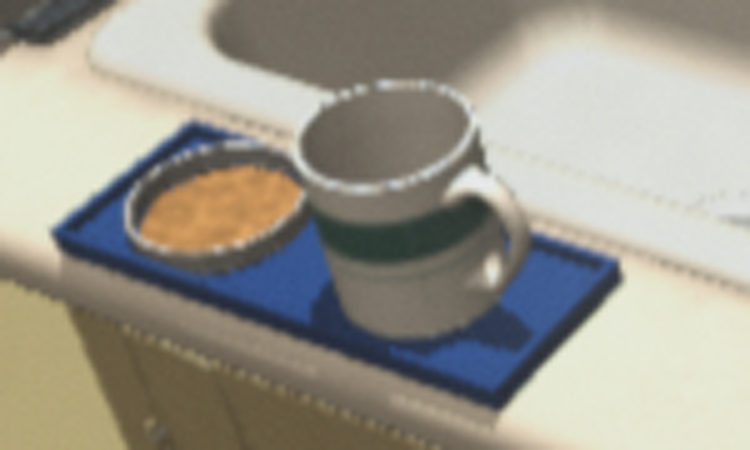

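The ring on the tray is centred near scene pixel (104,190), with the mug beside it at (140,190). The jar also stands on the board. Next I turn the gripper 90° and go over the honey.

{"name": "arm_command", "arguments": {
  "steps": [
    {"translation": [0.104, 0.241, -0.02], "twist": [0, 0, -0.75], "fingers": 1},
    {"translation": [0.104, 0.241, -0.02], "twist": [0, 0, -0.75], "fingers": 1},
    {"translation": [0.104, 0.241, -0.02], "twist": [0, 0, -0.75], "fingers": 1},
    {"translation": [0.104, 0.241, -0.02], "twist": [0, 0, -0.75], "fingers": 1},
    {"translation": [0.104, 0.241, -0.02], "twist": [0, 0, -0.75], "fingers": 1}
  ]
}}

```text
time: 16.98
eef_pos: [0.6259, -0.2032, 0.2144]
tcp_rot: [0.382, 0.924, -0.0, -0.001]
contact_force: [0.6, -0.6, 1.0]
opening: 1.001
finger_force: 0.0
```

{"name": "arm_command", "arguments": {
  "steps": [
    {"translation": [0, 0, 0], "twist": [0, 0, -0.75], "fingers": 1},
    {"translation": [0, 0, 0], "twist": [0, 0, -0.75], "fingers": 1},
    {"translation": [0, 0, 0], "twist": [0, 0, -0.75], "fingers": 1},
    {"translation": [0, 0, 0], "twist": [0, 0, -0.75], "fingers": 1},
    {"translation": [0, 0, 0], "twist": [0, 0, -0.75], "fingers": 1}
  ]
}}

```text
time: 17.6
eef_pos: [0.6245, -0.2046, 0.2152]
tcp_rot: [0.002, 1.0, 0.0, -0.0]
contact_force: [-0.5, -0.2, 0.1]
opening: 1.004
finger_force: 0.0
```

{"name": "arm_command", "arguments": {
  "steps": [
    {"translation": [0, 0, 0], "twist": [0, 0, 0], "fingers": 1},
    {"translation": [0, 0, 0], "twist": [0, 0, 0], "fingers": 1}
  ]
}}

```text
time: 17.85
eef_pos: [0.6252, -0.2042, 0.2155]
tcp_rot: [0.001, 1.0, 0.0, -0.0]
contact_force: [0.0, -0.7, -0.3]
opening: 0.996
finger_force: 0.0
```

{"name": "arm_command", "arguments": {
  "steps": [
    {"translation": [0, 0, 0.07], "twist": [0, 0, 0], "fingers": 1},
    {"translation": [0, 0, 0.12], "twist": [0, 0, 0], "fingers": 1},
    {"translation": [0, 0, 0.17], "twist": [0, 0, 0], "fingers": 1},
    {"translation": [0, 0, 0.207], "twist": [0, 0, 0], "fingers": 1},
    {"translation": [0, 0, 0.207], "twist": [0, 0, 0], "fingers": 1}
  ]
}}

```text
time: 18.48
eef_pos: [0.6234, -0.203, 0.0572]
tcp_rot: [0.001, 1.0, 0.001, -0.003]
contact_force: [0.1, 0.6, 0.4]
opening: 1.001
finger_force: 0.0
```

{"name": "arm_command", "arguments": {
  "steps": [
    {"translation": [0, 0, 0], "twist": [0, 0, 0], "fingers": 1},
    {"translation": [0, 0, 0], "twist": [0, 0, 0], "fingers": -1},
    {"translation": [0, 0, 0], "twist": [0, 0, 0], "fingers": -1},
    {"translation": [0, 0, 0], "twist": [0, 0, 0], "fingers": -1}
  ],
  "grip_force": 60
}}

```text
time: 18.98
eef_pos: [0.627, -0.2047, 0.0629]
tcp_rot: [0.0, 1.0, -0.001, 0.002]
contact_force: [-0.8, 0.3, 5.9]
opening: 0.722
finger_force: 64.4
```

{"name": "arm_command", "arguments": {
  "steps": [
    {"translation": [0, 0, -0.06], "twist": [0, 0, 0], "fingers": -1},
    {"translation": [0, 0, -0.13], "twist": [0, 0, 0], "fingers": -1},
    {"translation": [0, 0, -0.203], "twist": [0, 0, 0], "fingers": -1},
    {"translation": [0.03, 0.07, -0.203], "twist": [0, 0, 0], "fingers": -1},
    {"translation": [0.06, 0.14, -0.203], "twist": [0, 0, 0], "fingers": -1}
  ]
}}

```text
time: 19.6
eef_pos: [0.5793, -0.098, 0.2121]
tcp_rot: [0.001, 1.0, 0.0, -0.0]
contact_force: [-0.5, 0.5, -3.0]
opening: 0.72
finger_force: 67.0
```

{"name": "arm_command", "arguments": {
  "steps": [
    {"translation": [0.01, 0.08, 0], "twist": [0, 0, 0], "fingers": -1},
    {"translation": [0.02, 0.16, 0], "twist": [0, 0, 0], "fingers": -1},
    {"translation": [0.03, 0.24, 0], "twist": [0, 0, 0], "fingers": -1},
    {"translation": [0.04, 0.32, 0], "twist": [0, 0, 0], "fingers": -1},
    {"translation": [0.04, 0.4, 0], "twist": [0, 0, 0], "fingers": -1}
  ]
}}

```text
time: 20.23
eef_pos: [0.5486, 0.2027, 0.211]
tcp_rot: [-0.0, 1.0, -0.0, -0.001]
contact_force: [0.8, -0.5, -3.0]
opening: 0.727
finger_force: 67.0
```

{"name": "arm_command", "arguments": {
  "steps": [
    {"translation": [0, 0.08, 0], "twist": [0, 0, 0], "fingers": -1},
    {"translation": [0, 0.14, 0], "twist": [0, 0, 0], "fingers": -1},
    {"translation": [0, 0.172, 0], "twist": [0, 0, 0], "fingers": -1},
    {"translation": [0, 0.172, 0], "twist": [0, 0, 0], "fingers": -1},
    {"translation": [0, 0.172, 0], "twist": [0, 0, 0], "fingers": -1}
  ]
}}

```text
time: 20.85
eef_pos: [0.5503, 0.3288, 0.2118]
tcp_rot: [0.0, 1.0, -0.001, -0.001]
contact_force: [0.1, 0.4, -3.9]
opening: 0.72
finger_force: 67.0
```

```bash
python3 - <<'E'
from h import *
s=get_state(); print(s['time'],s['eef_pos'].round(4) if hasattr(s['eef_pos'],'round') else s['eef_pos'],np.round(s['tcp_rot'],4),s['opening'],np.round(s['qpos'],2))
w=read_camera("wrist")
print(recognise(w,"tray")[:2],recognise(w,"mug")[:1], wproj(s,(.448,.331,.022)))
im=w["pixels"][:,:,::-1]; cv2.imwrite("pics/w7raw.png",im); cv2.imwrite("pics/w7.png",cv2.resize(im,(800,600),interpolation=cv2.INTER_CUBIC))
E
```

```text
20.85 [0.5503 0.3288 0.2118] [ 4.e-04  1.e+00 -7.e-04 -7.e-04] 0.720096565192132 [ 0.38  0.23  1.68 -0.    1.23 -1.19]
[{'point': [88.6, 243.6], 'conf': 0.85}] [{'point': [85.3, 123.2], 'conf': 0.95}] [279.6  96.4]
```

View pics/w7.png

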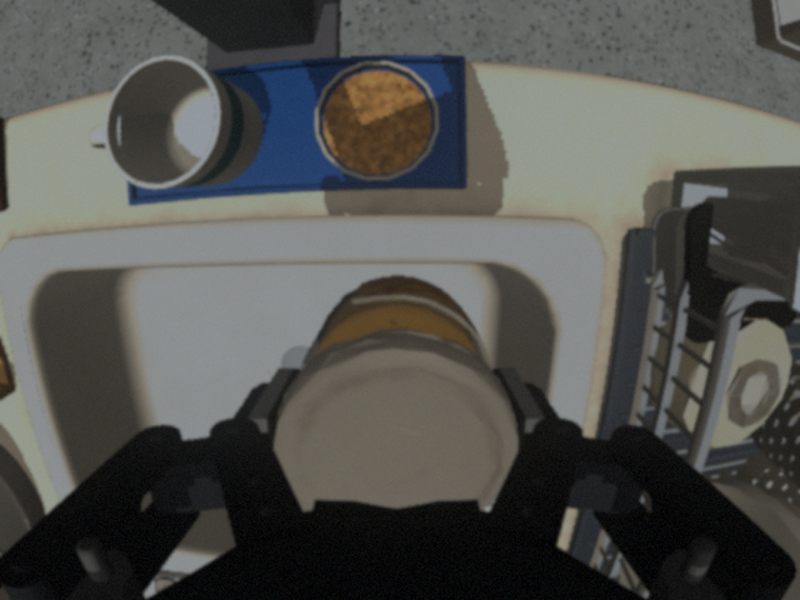

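The wrist view shows the ring at pixels x 315–439 and y 60–179, centred at (377,120). The honey is held centred at column 396, and the mug at (165,122) is undisturbed.

```bash
python3 - <<'E'
from h import *
s=dict(eef_pos=np.array([.5503,.3288,.2118]),tcp_rot=[0.0004,1,-.0007,-.0007])
for u,v in [(315,119),(439,119),(377,60),(377,179),(377,119.5)]: print(wplane(s,u*.7,v*.7,.022))
for u,v in [(466,57),(466,187),(130,203)]: print('tray',wplane(s,u*.7,v*.7,.016))
for p in [(195,123),(52,235),(497,395),(620,265)]: print('traysc',plane('scene',60+p[0]/5,150+p[1]/5,.016))
for u,v in [(125,213),(312,185),(235,142),(175,262)]: print('ringsc',plane('scene',60+u/5,150+v/5,.022))
for x in (-.032,.0,.0015): print(wproj(s,s['eef_pos']+[x-.032,0,.046])/.7)
print(wproj(s,s['eef_pos']+[0,.032,.046])/.7)
E
```

```text
[0.433  0.2713 0.022 ]
[0.434  0.3589 0.022 ]
[0.3902 0.3153 0.022 ]
[0.4775 0.3153 0.022 ]
[0.4347 0.3154 0.022 ]
tray [0.3849 0.3794 0.016 ]
tray [0.4826 0.3793 0.016 ]
tray [0.4852 0.1137 0.016 ]
traysc [0.4834 0.3756 0.016 ]
traysc [0.3835 0.3743 0.016 ]
traysc [0.3868 0.1059 0.016 ]
traysc [0.485  0.1076 0.016 ]
ringsc [0.4071 0.3472 0.022 ]
ringsc [0.4641 0.2783 0.022 ]
ringsc [0.4746 0.3382 0.022 ]
ringsc [0.3896 0.298  0.022 ]
[396.         205.14285714]
[396.14285714 352.85714286]
[396.14285714 359.14285714]
[522.28571429 468.71428571]
```

{"name": "arm_command", "arguments": {
  "steps": [
    {"translation": [0.08, -0.01, 0], "twist": [0, 0, 0], "fingers": -1},
    {"translation": [0.157, -0.02, 0], "twist": [0, 0, 0], "fingers": -1},
    {"translation": [0.157, -0.02, 0], "twist": [0, 0, 0], "fingers": -1},
    {"translation": [0.157, -0.02, 0.06], "twist": [0, 0, 0], "fingers": -1},
    {"translation": [0.157, -0.02, 0.12], "twist": [0, 0, 0], "fingers": -1}
  ]
}}

```text
time: 21.62
eef_pos: [0.4348, 0.315, 0.1235]
tcp_rot: [0.001, 1.0, 0.001, 0.002]
contact_force: [0.2, -0.1, -4.2]
opening: 0.72
finger_force: 67.3
```

{"name": "arm_command", "arguments": {
  "steps": [
    {"translation": [0, 0, 0], "twist": [0, 0, 0], "fingers": -1},
    {"translation": [0, 0, 0.04], "twist": [0, 0, 0], "fingers": -1},
    {"translation": [0, 0, 0.07], "twist": [0, 0, 0], "fingers": -1},
    {"translation": [0, 0, 0.082], "twist": [0, 0, 0], "fingers": -1},
    {"translation": [0, 0, 0.082], "twist": [0, 0, 0], "fingers": -1}
  ]
}}

```text
time: 22.25
eef_pos: [0.4339, 0.3153, 0.0623]
tcp_rot: [0.0, 1.0, 0.0, 0.001]
contact_force: [0.2, -0.7, -3.0]
opening: 0.721
finger_force: 67.4
```

{"name": "arm_command", "arguments": {
  "steps": [
    {"translation": [0, 0, 0], "twist": [0, 0, 0], "fingers": -1}
  ]
}}

```text
time: 22.38
eef_pos: [0.4341, 0.3156, 0.0629]
tcp_rot: [0.0, 1.0, 0.001, 0.001]
contact_force: [0.3, -0.5, -3.2]
opening: 0.722
finger_force: 67.4
```

{"name": "arm_command", "arguments": {
  "steps": [
    {"translation": [0, 0, 0.003], "twist": [0, 0, 0], "fingers": -1},
    {"translation": [0, 0, 0.006], "twist": [0, 0, 0], "fingers": -1},
    {"translation": [0, 0, 0.006], "twist": [0, 0, 0], "fingers": -1},
    {"translation": [0, 0, 0.006], "twist": [0, 0, 0], "fingers": -1}
  ]
}}

```text
time: 22.88
eef_pos: [0.4337, 0.3155, 0.0589]
tcp_rot: [-0.0, 1.0, 0.0, 0.001]
contact_force: [-2.5, -2.0, 6.1]
opening: 0.719
finger_force: 67.7
```

{"name": "arm_command", "arguments": {
  "steps": [
    {"translation": [0, 0, 0], "twist": [0, 0, 0], "fingers": 1},
    {"translation": [0, 0, 0], "twist": [0, 0, 0], "fingers": 1},
    {"translation": [0, 0, 0], "twist": [0, 0, 0], "fingers": 1},
    {"translation": [0, 0, -0.04], "twist": [0, 0, 0], "fingers": 1},
    {"translation": [0, 0, -0.1], "twist": [0, 0, 0], "fingers": 1}
  ]
}}

```text
time: 23.5
eef_pos: [0.4314, 0.3144, 0.1305]
tcp_rot: [0.0, 1.0, -0.001, -0.002]
contact_force: [0.5, 0.4, -0.2]
opening: 1.004
finger_force: 0.0
```

{"name": "arm_command", "arguments": {
  "steps": [
    {"translation": [-0.05, 0, -0.13], "twist": [0, 0, 0], "fingers": 1},
    {"translation": [-0.1, 0, -0.15], "twist": [0, 0, 0], "fingers": 1},
    {"translation": [-0.16, 0, -0.15], "twist": [0, 0, 0], "fingers": 1},
    {"translation": [-0.16, 0, -0.15], "twist": [0, 0, 0], "fingers": 1},
    {"translation": [-0.16, 0, -0.15], "twist": [0, 0, 0], "fingers": 1}
  ]
}}

```text
time: 24.12
eef_pos: [0.5518, 0.3148, 0.2427]
tcp_rot: [0.0, 1.0, -0.0, -0.001]
contact_force: [0.6, -0.1, -1.4]
opening: 0.999
finger_force: 0.0
```

```bash
python3 - <<'E'
from h import *
s=get_state(); print(s['time'],np.round(s['eef_pos'],4),np.round(s['tcp_rot'],4))
w=read_camera("wrist"); a=read_camera("scene")
print([recognise(w,n)[:1] for n in ("honey","mug")])
im=a["pixels"][:,:,::-1]; cv2.imwrite("pics/s8.png",im); 
cv2.imwrite("pics/z8.png",np.hstack([cv2.resize(im[130:310,60:380],(560,315),interpolation=cv2.INTER_CUBIC),cv2.resize(w["pixels"][:315,60:500,::-1],(240,315))]))
E
```

```text
24.125 [0.5518 0.3148 0.2427] [ 1.0e-04  1.0e+00 -4.0e-04 -1.4e-03]
[[], [{'point': [88.5, 148.0], 'conf': 0.64}]]
```

View pics/z8.png

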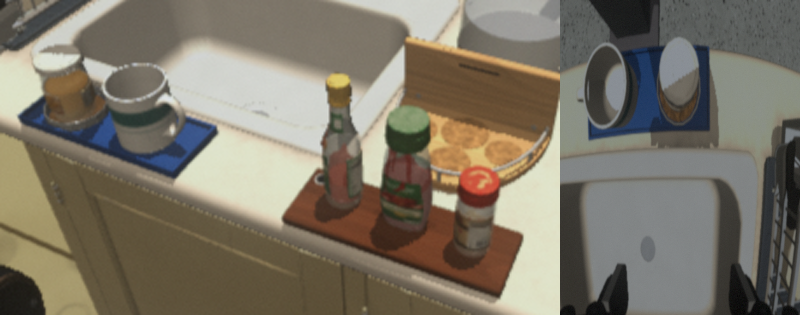

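The honey stands upright in the ring, the mug is untouched, and all three items stand on the board. Turning back and returning the hot sauce first.

{"name": "arm_command", "arguments": {
  "steps": [
    {"translation": [0, -0.08, 0], "twist": [0, 0, 0.75], "fingers": 1},
    {"translation": [0, -0.16, 0], "twist": [0, 0, 0.75], "fingers": 1},
    {"translation": [0, -0.24, 0], "twist": [0, 0, 0.75], "fingers": 1},
    {"translation": [0, -0.32, 0], "twist": [0, 0, 0.75], "fingers": 1},
    {"translation": [0, -0.4, 0], "twist": [0, 0, 0.75], "fingers": 1}
  ]
}}

```text
time: 24.95
eef_pos: [0.5518, 0.0138, 0.2442]
tcp_rot: [0.383, 0.924, 0.0, 0.0]
contact_force: [0.8, 0.7, 0.2]
opening: 1.0
finger_force: 0.0
```

{"name": "arm_command", "arguments": {
  "steps": [
    {"translation": [0, 0, 0], "twist": [0, 0, 0.75], "fingers": 1},
    {"translation": [0, 0, 0], "twist": [0, 0, 0.75], "fingers": 1},
    {"translation": [0, 0, 0], "twist": [0, 0, 0.75], "fingers": 1},
    {"translation": [0, 0, 0], "twist": [0, 0, 0.75], "fingers": 1},
    {"translation": [0, 0, 0], "twist": [0, 0, 0.75], "fingers": 1}
  ]
}}

```text
time: 25.58
eef_pos: [0.5521, 0.0155, 0.244]
tcp_rot: [0.707, 0.707, -0.0, -0.0]
contact_force: [-0.1, 0.1, -1.0]
opening: 0.999
finger_force: 0.0
```

{"name": "arm_command", "arguments": {
  "steps": [
    {"translation": [-0.08, -0.07, 0], "twist": [0, 0, 0], "fingers": 1},
    {"translation": [-0.169, -0.143, 0], "twist": [0, 0, 0], "fingers": 1},
    {"translation": [-0.169, -0.143, 0], "twist": [0, 0, 0], "fingers": 1},
    {"translation": [-0.169, -0.143, 0], "twist": [0, 0, 0], "fingers": 1},
    {"translation": [-0.169, -0.143, 0], "twist": [0, 0, 0], "fingers": 1}
  ]
}}

```text
time: 26.2
eef_pos: [0.4457, -0.1113, 0.2443]
tcp_rot: [0.707, 0.707, 0.0, 0.0]
contact_force: [0.6, 0.1, -0.1]
opening: 0.997
finger_force: 0.0
```

{"name": "arm_command", "arguments": {
  "steps": [
    {"translation": [0, 0, 0.05], "twist": [0, 0, 0], "fingers": 1},
    {"translation": [0, 0, 0.1], "twist": [0, 0, 0], "fingers": 1},
    {"translation": [0, 0, 0.111], "twist": [0, 0, 0], "fingers": 1},
    {"translation": [0, 0, 0.111], "twist": [0, 0, 0], "fingers": 1},
    {"translation": [0, 0, 0.111], "twist": [0, 0, 0], "fingers": -1}
  ],
  "grip_force": 45
}}

```text
time: 26.82
eef_pos: [0.4468, -0.112, 0.1627]
tcp_rot: [0.707, 0.707, 0.001, 0.002]
contact_force: [-0.7, 0.5, -0.1]
opening: 0.816
finger_force: 0.0
```

{"name": "arm_command", "arguments": {
  "steps": [
    {"translation": [0, 0, 0], "twist": [0, 0, 0], "fingers": -1},
    {"translation": [0, 0, 0], "twist": [0, 0, 0], "fingers": -1},
    {"translation": [0, 0, 0], "twist": [0, 0, 0], "fingers": -1},
    {"translation": [0, 0, 0], "twist": [0, 0, 0], "fingers": -1},
    {"translation": [0, 0, 0], "twist": [0, 0, 0], "fingers": -1}
  ]
}}

```text
time: 27.45
eef_pos: [0.4461, -0.1121, 0.162]
tcp_rot: [0.707, 0.707, 0.0, 0.001]
contact_force: [0.0, -0.1, 5.5]
opening: 0.324
finger_force: 44.2
```

{"name": "arm_command", "arguments": {
  "steps": [
    {"translation": [0, 0, -0.045], "twist": [0, 0, 0], "fingers": -1},
    {"translation": [0, 0, -0.09], "twist": [0, 0, 0], "fingers": -1},
    {"translation": [-0.014, 0.07, -0.09], "twist": [0, 0, 0], "fingers": -1},
    {"translation": [-0.028, 0.14, -0.09], "twist": [0, 0, 0], "fingers": -1},
    {"translation": [-0.043, 0.213, -0.09], "twist": [0, 0, 0], "fingers": -1}
  ]
}}

```text
time: 28.08
eef_pos: [0.6062, -0.144, 0.227]
tcp_rot: [0.707, 0.707, -0.0, -0.001]
contact_force: [0.7, -0.4, -1.1]
opening: 0.324
finger_force: 44.7
```

{"name": "arm_command", "arguments": {
  "steps": [
    {"translation": [0, 0, 0], "twist": [0, 0, 0], "fingers": -1},
    {"translation": [0, 0, 0], "twist": [0, 0, 0], "fingers": -1},
    {"translation": [0, 0, 0.04], "twist": [0, 0, 0], "fingers": -1},
    {"translation": [0, 0, 0.07], "twist": [0, 0, 0], "fingers": -1},
    {"translation": [0, 0, 0.085], "twist": [0, 0, 0], "fingers": -1}
  ]
}}

```text
time: 28.7
eef_pos: [0.6034, -0.1433, 0.1634]
tcp_rot: [0.707, 0.707, -0.0, -0.001]
contact_force: [-0.1, 0.6, -1.3]
opening: 0.321
finger_force: 44.8
```

{"name": "arm_command", "arguments": {
  "steps": [
    {"translation": [0, 0, 0], "twist": [0, 0, 0], "fingers": -1},
    {"translation": [0, 0, 0], "twist": [0, 0, 0], "fingers": -1}
  ]
}}

```text
time: 28.95
eef_pos: [0.6057, -0.1442, 0.1661]
tcp_rot: [0.707, 0.707, 0.0, 0.001]
contact_force: [-0.6, 0.2, -2.8]
opening: 0.321
finger_force: 44.8
```

{"name": "arm_command", "arguments": {
  "steps": [
    {"translation": [0, 0, 0.004], "twist": [0, 0, 0], "fingers": -1},
    {"translation": [0, 0, 0.008], "twist": [0, 0, 0], "fingers": -1},
    {"translation": [0, 0, 0.009], "twist": [0, 0, 0], "fingers": -1},
    {"translation": [0, 0, 0.009], "twist": [0, 0, 0], "fingers": -1}
  ]
}}

```text
time: 29.45
eef_pos: [0.6062, -0.1445, 0.1601]
tcp_rot: [0.707, 0.707, 0.0, 0.001]
contact_force: [-1.2, 0.5, 5.0]
opening: 0.32
finger_force: 46.0
```

{"name": "arm_command", "arguments": {
  "steps": [
    {"translation": [0, 0, 0], "twist": [0, 0, 0], "fingers": 1},
    {"translation": [0, 0, 0], "twist": [0, 0, 0], "fingers": 1},
    {"translation": [0, 0, 0], "twist": [0, 0, 0], "fingers": 1},
    {"translation": [0, 0, -0.03], "twist": [0, 0, 0], "fingers": 1},
    {"translation": [0, 0, -0.11], "twist": [0, 0, 0], "fingers": 1}
  ]
}}

```text
time: 30.08
eef_pos: [0.6029, -0.1431, 0.2362]
tcp_rot: [0.707, 0.707, -0.002, -0.005]
contact_force: [0.6, -0.6, 0.2]
opening: 1.0
finger_force: 0.0
```

{"name": "arm_command", "arguments": {
  "steps": [
    {"translation": [0, 0, 0], "twist": [0, 0, 0], "fingers": 1},
    {"translation": [-0.184, -0.214, 0], "twist": [0, 0, 0], "fingers": 1},
    {"translation": [-0.184, -0.214, 0], "twist": [0, 0, 0], "fingers": 1},
    {"translation": [-0.184, -0.214, 0], "twist": [0, 0, 0], "fingers": 1},
    {"translation": [-0.184, -0.214, 0], "twist": [0, 0, 0], "fingers": 1}
  ]
}}

```text
time: 30.7
eef_pos: [0.4423, -0.2833, 0.2393]
tcp_rot: [0.708, 0.706, -0.0, -0.001]
contact_force: [0.5, -0.8, -0.0]
opening: 0.997
finger_force: 0.0
```

{"name": "arm_command", "arguments": {
  "steps": [
    {"translation": [0, 0, 0], "twist": [0, 0, 0], "fingers": 1},
    {"translation": [0, 0, 0], "twist": [0, 0, 0], "fingers": 1}
  ]
}}

```text
time: 30.95
eef_pos: [0.445, -0.2815, 0.2398]
tcp_rot: [0.707, 0.707, 0.0, -0.0]
contact_force: [1.0, 0.5, 0.1]
opening: 1.002
finger_force: 0.0
```

```bash
python3 - <<'E'
from h import *
s=get_state(); print(s['time'],np.round(s['eef_pos'],4),np.round(s['tcp_rot'],4))
w=read_camera("wrist"); a=read_camera("scene")
im=a["pixels"][:,:,::-1]
print(proj('scene',(.605,-.1437,.196)))
cv2.imwrite("pics/z9.png",np.hstack([cv2.resize(im[110:310,210:410],None,fx=2,fy=2),cv2.resize(w["pixels"][:400,:,::-1],(400,400))]))
E
```

```text
30.95 [ 0.445  -0.2815  0.2398] [ 7.070e-01  7.072e-01  2.000e-04 -3.000e-04]
[301.4 139.3]
```

View pics/z9.png

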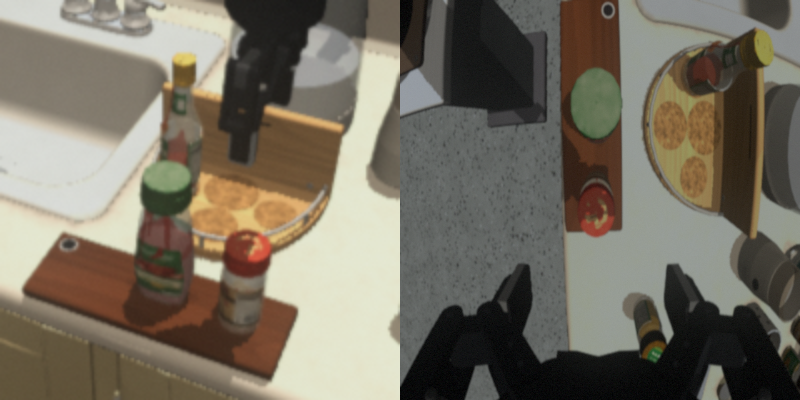

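The hot sauce is back, with its cap at scene (302,139) as at the start, and the jar is aligned under the gripper. Grasping the jar.

{"name": "arm_command", "arguments": {
  "steps": [
    {"translation": [0, 0, 0.07], "twist": [0, 0, 0], "fingers": 1},
    {"translation": [0, 0, 0.14], "twist": [0, 0, 0], "fingers": 1},
    {"translation": [0, 0, 0.2], "twist": [0, 0, 0], "fingers": 1},
    {"translation": [0, 0, 0.2], "twist": [0, 0, 0], "fingers": 1},
    {"translation": [0, 0, 0.2], "twist": [0, 0, 0], "fingers": 1}
  ]
}}

```text
time: 31.68
eef_pos: [0.4461, -0.2825, 0.0921]
tcp_rot: [0.707, 0.707, 0.0, 0.001]
contact_force: [0.8, -0.6, 0.6]
opening: 0.996
finger_force: 0.0
```

{"name": "arm_command", "arguments": {
  "steps": [
    {"translation": [0, 0, 0], "twist": [0, 0, 0], "fingers": -1},
    {"translation": [0, 0, 0], "twist": [0, 0, 0], "fingers": -1},
    {"translation": [0, 0, 0], "twist": [0, 0, 0], "fingers": -1},
    {"translation": [0, 0, 0], "twist": [0, 0, 0], "fingers": -1},
    {"translation": [0, 0, 0], "twist": [0, 0, 0], "fingers": -1}
  ],
  "grip_force": 40
}}

```text
time: 32.3
eef_pos: [0.4454, -0.2829, 0.0922]
tcp_rot: [0.707, 0.707, -0.0, 0.001]
contact_force: [-2.0, -0.0, 5.5]
opening: 0.508
finger_force: 40.2
```

{"name": "arm_command", "arguments": {
  "steps": [
    {"translation": [0, 0, -0.04], "twist": [0, 0, 0], "fingers": -1},
    {"translation": [0, 0, -0.08], "twist": [0, 0, 0], "fingers": -1},
    {"translation": [0.007, 0.07, -0.08], "twist": [0, 0, 0], "fingers": -1},
    {"translation": [0.015, 0.145, -0.08], "twist": [0, 0, 0], "fingers": -1},
    {"translation": [0.023, 0.217, -0.08], "twist": [0, 0, 0], "fingers": -1}
  ]
}}

```text
time: 32.92
eef_pos: [0.6089, -0.2645, 0.1502]
tcp_rot: [0.707, 0.707, 0.0, 0.0]
contact_force: [0.3, -1.6, -1.7]
opening: 0.508
finger_force: 41.2
```

{"name": "arm_command", "arguments": {
  "steps": [
    {"translation": [0, 0, 0], "twist": [0, 0, 0], "fingers": -1},
    {"translation": [0, 0, 0], "twist": [0, 0, 0], "fingers": -1},
    {"translation": [0, 0, 0.04], "twist": [0, 0, 0], "fingers": -1},
    {"translation": [0, 0, 0.065], "twist": [0, 0, 0], "fingers": -1},
    {"translation": [0, 0, 0.078], "twist": [0, 0, 0], "fingers": -1}
  ]
}}

```text
time: 33.55
eef_pos: [0.6059, -0.2645, 0.0902]
tcp_rot: [0.707, 0.707, -0.0, -0.001]
contact_force: [-2.1, -0.1, 20.5]
opening: 0.507
finger_force: 44.3
```

{"name": "arm_command", "arguments": {
  "steps": [
    {"translation": [0, 0, 0], "twist": [0, 0, 0], "fingers": -1},
    {"translation": [0, 0, 0], "twist": [0, 0, 0], "fingers": -1}
  ]
}}

```text
time: 33.8
eef_pos: [0.6078, -0.2651, 0.0925]
tcp_rot: [0.707, 0.707, 0.0, 0.001]
contact_force: [0.6, -0.0, -1.4]
opening: 0.508
finger_force: 41.4
```

Just above the cork, about 2 mm to go.

{"name": "arm_command", "arguments": {
  "steps": [
    {"translation": [0, 0, 0.002], "twist": [0, 0, 0], "fingers": -1},
    {"translation": [0, 0, 0.004], "twist": [0, 0, 0], "fingers": -1},
    {"translation": [0, 0, 0.004], "twist": [0, 0, 0], "fingers": -1},
    {"translation": [0, 0, 0.004], "twist": [0, 0, 0], "fingers": -1}
  ]
}}

```text
time: 34.3
eef_pos: [0.6079, -0.2651, 0.0902]
tcp_rot: [0.707, 0.707, -0.0, 0.001]
contact_force: [-1.5, 0.4, 5.3]
opening: 0.506
finger_force: 41.9
```

{"name": "arm_command", "arguments": {
  "steps": [
    {"translation": [0, 0, 0], "twist": [0, 0, 0], "fingers": 0.4},
    {"translation": [0, 0, 0], "twist": [0, 0, 0], "fingers": 0.4},
    {"translation": [0, 0, 0], "twist": [0, 0, 0], "fingers": 0.4},
    {"translation": [0, 0, -0.08], "twist": [0, 0, 0], "fingers": 0.4},
    {"translation": [0, 0, -0.16], "twist": [0, 0, 0], "fingers": 0.4}
  ]
}}

```text
time: 34.92
eef_pos: [0.6069, -0.2643, 0.2086]
tcp_rot: [0.707, 0.707, -0.0, -0.001]
contact_force: [0.7, -0.9, 0.1]
opening: 0.701
finger_force: 0.0
```

{"name": "arm_command", "arguments": {
  "steps": [
    {"translation": [0, 0, -0.04], "twist": [0, 0, 0], "fingers": 1},
    {"translation": [0.03, -0.07, -0.04], "twist": [0, 0, 0], "fingers": 1},
    {"translation": [0.06, -0.14, -0.04], "twist": [0, 0, 0], "fingers": 1},
    {"translation": [0.09, -0.216, -0.04], "twist": [0, 0, 0], "fingers": 1},
    {"translation": [0.09, -0.216, -0.04], "twist": [0, 0, 0], "fingers": 1}
  ]
}}

```text
time: 35.55
eef_pos: [0.4415, -0.1946, 0.2366]
tcp_rot: [0.707, 0.707, -0.0, -0.002]
contact_force: [0.3, -0.0, -0.6]
opening: 0.999
finger_force: 0.0
```

{"name": "arm_command", "arguments": {
  "steps": [
    {"translation": [0, 0, 0], "twist": [0, 0, 0], "fingers": 1},
    {"translation": [0, 0, 0.07], "twist": [0, 0, 0], "fingers": 1},
    {"translation": [0, 0, 0.131], "twist": [0, 0, 0], "fingers": 1},
    {"translation": [0, 0, 0.131], "twist": [0, 0, 0], "fingers": 1},
    {"translation": [0, 0, 0.131], "twist": [0, 0, 0], "fingers": 1}
  ]
}}

```text
time: 36.17
eef_pos: [0.4474, -0.1985, 0.1425]
tcp_rot: [0.707, 0.707, 0.0, 0.001]
contact_force: [0.4, -0.1, -0.3]
opening: 0.998
finger_force: 0.0
```

{"name": "arm_command", "arguments": {
  "steps": [
    {"translation": [0, 0, 0], "twist": [0, 0, 0], "fingers": -1},
    {"translation": [0, 0, 0], "twist": [0, 0, 0], "fingers": -1},
    {"translation": [0, 0, 0], "twist": [0, 0, 0], "fingers": -1},
    {"translation": [0, 0, 0], "twist": [0, 0, 0], "fingers": -1},
    {"translation": [0, 0, 0], "twist": [0, 0, 0], "fingers": -1}
  ],
  "grip_force": 45
}}

```text
time: 36.8
eef_pos: [0.4462, -0.198, 0.1426]
tcp_rot: [0.707, 0.707, -0.0, 0.001]
contact_force: [-0.8, -0.0, 6.2]
opening: 0.553
finger_force: 45.9
```

{"name": "arm_command", "arguments": {
  "steps": [
    {"translation": [0, 0, -0.05], "twist": [0, 0, 0], "fingers": -1},
    {"translation": [0, 0, -0.1], "twist": [0, 0, 0], "fingers": -1},
    {"translation": [-0.006, 0.08, -0.1], "twist": [0, 0, 0], "fingers": -1},
    {"translation": [-0.012, 0.158, -0.1], "twist": [0, 0, 0], "fingers": -1},
    {"translation": [-0.012, 0.158, -0.1], "twist": [0, 0, 0], "fingers": -1}
  ]
}}

```text
time: 37.42
eef_pos: [0.5662, -0.2061, 0.2135]
tcp_rot: [0.707, 0.708, -0.0, -0.001]
contact_force: [-0.4, -0.1, -2.1]
opening: 0.555
finger_force: 47.6
```

{"name": "arm_command", "arguments": {
  "steps": [
    {"translation": [0, 0, 0], "twist": [0, 0, 0], "fingers": -1},
    {"translation": [0, 0, 0], "twist": [0, 0, 0], "fingers": -1},
    {"translation": [0, 0, 0.05], "twist": [0, 0, 0], "fingers": -1},
    {"translation": [0, 0, 0.08], "twist": [0, 0, 0], "fingers": -1},
    {"translation": [0, 0, 0.096], "twist": [0, 0, 0], "fingers": -1}
  ]
}}

```text
time: 38.05
eef_pos: [0.5626, -0.2059, 0.1427]
tcp_rot: [0.707, 0.707, -0.0, -0.001]
contact_force: [0.1, 0.5, -0.5]
opening: 0.553
finger_force: 47.8
```

{"name": "arm_command", "arguments": {
  "steps": [
    {"translation": [0, 0, 0], "twist": [0, 0, 0], "fingers": -1},
    {"translation": [0, 0, 0], "twist": [0, 0, 0], "fingers": -1}
  ]
}}

```text
time: 38.3
eef_pos: [0.5646, -0.2067, 0.1452]
tcp_rot: [0.707, 0.707, 0.0, 0.001]
contact_force: [0.1, -0.5, -1.1]
opening: 0.548
finger_force: 47.8
```

{"name": "arm_command", "arguments": {
  "steps": [
    {"translation": [0, 0, 0.004], "twist": [0, 0, 0], "fingers": -1},
    {"translation": [0, 0, 0.007], "twist": [0, 0, 0], "fingers": -1},
    {"translation": [0, 0, 0.007], "twist": [0, 0, 0], "fingers": -1},
    {"translation": [0, 0, 0.007], "twist": [0, 0, 0], "fingers": -1}
  ]
}}

```text
time: 38.8
eef_pos: [0.5648, -0.2068, 0.1406]
tcp_rot: [0.707, 0.707, 0.0, 0.001]
contact_force: [-2.1, 1.1, 5.9]
opening: 0.557
finger_force: 48.8
```

{"name": "arm_command", "arguments": {
  "steps": [
    {"translation": [0, 0, 0], "twist": [0, 0, 0], "fingers": 1},
    {"translation": [0, 0, 0], "twist": [0, 0, 0], "fingers": 1},
    {"translation": [0, 0, 0], "twist": [0, 0, 0], "fingers": 1},
    {"translation": [0, 0, -0.05], "twist": [0, 0, 0], "fingers": 1},
    {"translation": [0, 0, -0.13], "twist": [0, 0, 0], "fingers": 1}
  ]
}}

```text
time: 39.42
eef_pos: [0.5624, -0.2054, 0.2335]
tcp_rot: [0.707, 0.707, -0.001, -0.003]
contact_force: [0.2, -0.1, -1.0]
opening: 0.998
finger_force: 0.0
```

{"name": "arm_command", "arguments": {
  "steps": [
    {"translation": [0, 0, -0.03], "twist": [0, 0, 0], "fingers": 1},
    {"translation": [-0.098, 0.023, -0.03], "twist": [0, 0, 0], "fingers": 1},
    {"translation": [-0.098, 0.023, -0.03], "twist": [0, 0, 0], "fingers": 1},
    {"translation": [-0.098, 0.023, -0.03], "twist": [0, 0, 0], "fingers": 1},
    {"translation": [-0.098, 0.023, -0.03], "twist": [0, 0, 0], "fingers": 1}
  ]
}}

```text
time: 40.05
eef_pos: [0.5809, -0.2786, 0.2576]
tcp_rot: [0.707, 0.707, 0.0, -0.001]
contact_force: [-0.2, -0.3, 0.5]
opening: 1.004
finger_force: 0.0
```

{"name": "arm_command", "arguments": {
  "steps": [
    {"translation": [0, 0, 0], "twist": [0, 0, 0], "fingers": 1},
    {"translation": [0, 0, 0], "twist": [0, 0, 0], "fingers": 1}
  ]
}}

```text
time: 40.3
eef_pos: [0.5813, -0.2789, 0.2584]
tcp_rot: [0.707, 0.707, 0.0, -0.0]
contact_force: [0.2, 0.3, 0.7]
opening: 1.004
finger_force: 0.0
```

```bash
python3 - <<'E'
from h import *
s=get_state(); print(s['time'],np.round(s['eef_pos'],4),s['contact_force'])
a=read_camera("scene"); w=read_camera("wrist")
for n in ["ketchup","hot_sauce","cinnamon_jar","honey"]:
    print(n,[(np.round(d["point"]).tolist(),round(d["conf"],2)) for d in recognise(w,n)[:2]])
for n,X in dict(hot=(.605,-.1437,.196),ket=(.5637,-.206,.173),jar=(.6075,-.265,.118)).items(): print(n,proj('scene',X),wproj(s,X))
im=a["pixels"][:,:,::-1]
o=cv2.imread("pics/scene0.png")
c=lambda i:cv2.resize(i[125:240,60:400],(760,257),interpolation=cv2.INTER_CUBIC)
cv2.imwrite("pics/z10.png",np.vstack([c(o),c(im)]))
E
```

```text
40.3 [ 0.5813 -0.2789  0.2584] [0.24592796 0.34658938 0.68758448]
ketchup [([118.0, 250.0], 0.56)]
hot_sauce [([54.0, 307.0], 0.87)]
cinnamon_jar [([182.0, 299.0], 0.85)]
honey [([117.0, 247.0], 0.15)]
hot [301.4 139.3] [315.4  27.2]
ket [320.9 165.8] [251.9 123. ]
jar [352.1 182.4] [306.8 191.5]
```

View pics/z10.png

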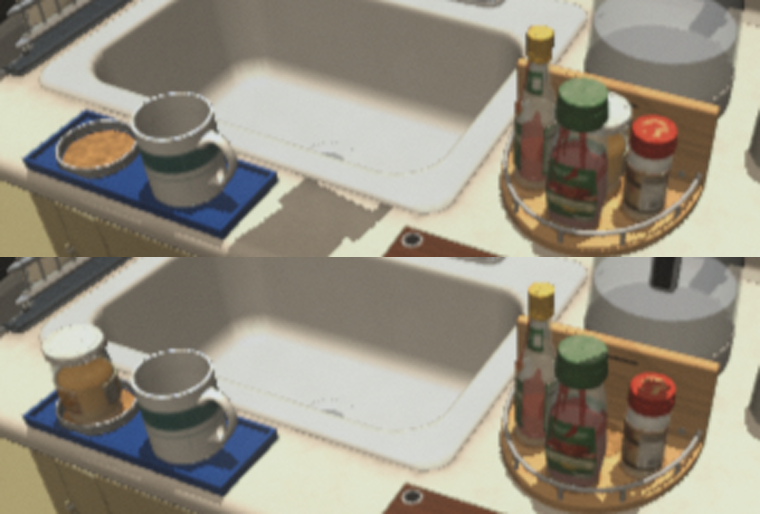

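The start view (above) and the current view (below) match. The three caps sit at the same pixels (540,35), (583,88) and (653,133), the honey is in the ring, and the mug is unmoved. Handing in.

```bash
python3 -c "
from plant import sign_off
print(sign_off())"
```

```text
the job is handed in; nothing more can be done
None
```

I handed the job in at about 40 s of the 147 s allowed: the honey is in the ring on the tray, and the ketchup, hot sauce and red-capped jar are back on their places in the caddy; the last camera view shows all three and the mug where they started, the dark-capped jar was never approached though I didn't check it at the end, and no verdict came back.

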